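Cover the bead tray and slide it home

TASK

Pull the bead tray out of its cabinet by the handle until its slides lock, then fit the dust cover: hook its tongue under the bar at the tray's back end at a tilt and swing the front edge down until the cover lies flat in the tray. Then press the release button on top of the cabinet until the tray runs back, and push the tray fully home, the cover still seated; leave the tubs and tools on the table alone.

Things in the scene. Friction and masses are not known exactly. Their poses are not given: they have to be found in the camera images.
- cabinet: Fixed white steel case, 200 deep (x), 184 wide (y), 114 high, open at the front; origin at the bottom centre of its front face. x points from the front into the case, away from the robot (within 0.15 rad); z up. A grey open-topped tray with three bead channels runs in it on telescopic slides and comes out along -x, towards the robot. When it is locked out its bar's edge is 15 mm in front of the case.
- tray (a joint): How far the tray is out, m: 0 fully home, 0.126 locked, 0.131 end stop; starts at 0 to 0.03. About 1 N friction, plus a return spring of 20 N/m. Pulled past 0.085 it pushes the release down (up to 10 N of pull); at 0.126 the release pops up behind it and locks it. Once released it runs back alone, slowly (up to 0.08 m/s), and stops at about 0.05 or less; push it from there.
- tray_handle (a point): Middle of the tray's handle, a round steel bar 12 thick, 90 long (y), held by a strut at each end; 45 mm in front of the tray's front panel, 92 mm above the table, 22 mm below the cabinet's top. Moves with the tray; the cabinet's axes.
- tray_bar (a point): Middle of the front lower edge of the hold-down bar, a flat steel bar 6 thick across the tray's back end, 71 mm above the table. Moves with the tray; the cabinet's axes. The cover's seat (a ledge at the back, one at the front) is 11 mm below this point. Under the bar there is 13 mm of depth (+x) to the back wall, free for y within +-52 mm; bar posts beyond that, from x +3 mm.
- tray_panel (a point): Middle of the top inner edge of the tray's front panel (10 thick), 74 mm above the table, 101 mm in front (-x) of tray_bar. Moves with the tray; the cabinet's axes. The cover's front edge drops in just behind this panel, 14 mm lower, onto the front ledge. The tray's side walls have inner faces at y +-64 mm and tops 66 mm above the table.
- release (a joint): How far the release button on the cabinet's top is pressed, m: 0 up, 0.012 bottomed. It frees the locked tray from about 0.008; spring 3 N at the top, 6 N at the bottom. Keep it down 1 to 2 s, until the tray has run back some 45 mm. It springs up by itself.
- release_top (a point): Centre of the top face of the release button, a black round cap 26 across, near the cabinet's front on its left (+y): 35 mm behind the front face, 72 mm to +y of the middle. Its top is 16 mm above the cabinet's top, 130 mm above the table when up. The cabinet's axes.
- cover_grip (a point): Centre (half-way up) of the grip rib on the loose white dust cover, a plate 5 thick, 120 wide (y), 110 long (x) with its tongue, 0.11 to 0.18 kg, flat on the table left or right of the cabinet. x towards the tongue, away from the robot (within 0.35 rad); z up. Rib 14 thick (x), 70 long (y), 28 high; centre 19 mm above the underside, 48 mm from the front edge (-x), 62 mm from the tongue's tip (+x).
- cover_tongue (a point): Tip of the cover's tongue (the narrower end at +x, 80 wide, 12 long), mid-thickness, 2.5 mm above the underside. The cover's axes.
- cover_front (a point): Middle of the cover's front edge, mid-thickness, 110 mm from the tongue's tip. The cover's axes.
- tub_a: Clear plastic tub of beads, 100 across the rim, 48 high; origin at the centre of its underside. On the other side of the cabinet from the cover. Leave alone.
- tub_b: Tub like tub_a, left of the cabinet, further back. Leave alone.
- tub_c: Tub like tub_a, at the right. Leave alone.
- tub_d: Tub like tub_a, at the right rear. Leave alone.
- pliers: Pliers lying flat, 160 long, 18 high, right of the cabinet; origin below the middle. Leave alone.
- glue: Glue bottle standing, 44 across, 110 high, at the left; origin at the centre of its underside. Leave alone.
- brush: Brush lying on the table at the left, 170 long. Leave alone.

How it is judged:
By the outcome, as a careful person would: the job done as asked, in the order asked, and still so for the second after the job is handed in, with the robot touching nothing.
It also fails if it takes over 72 s, if anything falls off the work surface, if the arm or the gripper's body presses on something with over 40 N, if the wrist force passes 120 N, or if a joint passes its speed limit or range.

ROBOT

A 6-joint arm with a two-finger parallel gripper is mounted at the origin on the work surface. World frame = base frame: x ahead of the robot, y to its left, z up, the work surface at z = 0. Lengths are in m, angles in rad, forces in N, time in s.
With the tool pointing down it reaches from about 0.4 to 0.825 m from the base axis. Payload 7 kg.
Tool frame: the origin (TCP) lies at the very end of the fingers, on their centre line; the grasp point (between the pads) lies 19 mm behind it; z points along the fingers, y is the line along which they close (so a half turn about z gives the same grasp; the last joint's range is limited). The gripper opens to 88 mm and grips with 3 to 60 N. Pads are 19 mm wide; open, the fingers measure 130 mm over their backs; the gripper's body (78 mm by 193 mm) begins 47 mm behind the grasp point.
Start: joints at [1.432, 0.359, 0.012, 0, -1.224, -0.288], TCP at [0.279, 0.614, 0.227] pointing down, gripper open.
Joint ranges: [-3.07, 3.07], [-1.43, 2.12], [-1.02, 1.25], [-3.03, 1.67], [-3.05, -0], [-3.03, 3.03]. Speed limits (rad/s): [2.39, 2.39, 3.01, 3.14, 3.14, 3.14].

INTERFACE

Orientations are given as [roll, pitch, yaw] about the fixed x, y, z axes, in that order (R = Rz(yaw) Ry(pitch) Rx(roll)).
In Python, from station import arm gives the robot as it stands.
- The arm moves only by the tool step_arm, never from a script. Its argument "rows" is a list of rows, each a list of 5 numbers: the shift along the world's x, y, z in m, then the turn about the world's z in rad, then the finger opening in m, from 0 to 0.0876. In form: [[x, y, z, spin, gripper], ...]. A call has 1 to 20 rows; each row is the pose to reach, as a shift and turn from the pose commanded when the call began; what a row does not reach only later rows make up. A row lasts 1/10 s, in which the tool goes at most 50 mm and 8.59 degrees, less where a joint would pass 70% of its speed; a pose out of reach is approached as far as the arm can. A call with a gripper value outside its range is refused whole. The fingers move at their own pace and stop on an object; "newtons" is the grip in N (left out, the last holds). Time passes only in rows, so rows that repeat a pose let the fingers close. It gives the time, the measured TCP pose, the force, the opening and the grip force at its end, in the units of the state.
- arm.get_state(): the state, without advancing time (a new reading comes with each control period).
- arm.grab_frame(name): name is "scene" or "top" or "wrist"; returns a dict with "color" (480x640x3 uint8, blue, green, red), "vfov" (degrees; the focal length in pixels is half the picture's height over the tangent of half this angle, whatever the lens; pixels are square), "cx", "cy" (the principal point, pixels), "k1" (the pictures are not rectified: a ray, as slopes to the right and down, at radius r is drawn at 1 + k1 r^2 times it, then the intrinsics apply), "rvec" (rotation vector, rad) and "tvec" (3), from world to camera coordinates, as OpenCV has them. Camera axes: x right, y down, z forward; pixel columns grow to the right and rows downward; lengths in m; the calibration is good to about 2 mm. A picture is of the moment at which its call begins. There is no depth.
- arm.job_done(): hands the job in; it is judged then, once.
The state is a dict: "t": time; "q": joint angles; "qd": joint speeds; "joint_efforts": joint torques, N m; "eef_pos": TCP position; "ee_rot": TCP orientation; "force": force on the tool from outside, world axes, zero at the start; "moment": the same for the moment, N m; "width": finger opening in m; "gripper_force": force on a finger pad.
Only numpy, scipy, OpenCV 4.12 (cv2) and the standard library are available. Lean on these libraries where they do the work, as an engineer would, in place of code of your own. Each camera call takes 0.05 s, during which the arm holds its last target. There are 200 camera calls.

## Working session

There is one attempt and no reset: what is moved stays moved. The work goes in short steps, Python scripts to look and compute and a tool call to move; the robot and the scene stay as the last step left them, time stands still between calls to the robot, and variables do not carry over. Pictures are saved under pics/ and viewed, at most 10 in all, crops included, and the job is handed in when it is done.

Besides the shell and the picture viewer there is one more tool, called after "Emit:" as name(argument=value, ...), one argument or row to a line, values as JSON. step_arm: Moves the arm, as the interface text tells. Its arguments: {"type":"object","properties":{"rows":{"type":"array"},"newtons":{"type":"number"}},"required":["rows"]}

```bash
ls; mkdir -p pics
cat > h.py <<'E'
import numpy as np,cv2
from station import arm
def grab(n,save=None):
    f=arm.grab_frame(n)
    if save: cv2.imwrite('pics/'+save,f['color'])
    return f
def K(f):
    fl=240/np.tan(np.radians(f['vfov'])/2)
    return np.array([[fl,0,f['cx']],[0,fl,f['cy']],[0,0,1.]]),np.array([f['k1'],0,0,0,0.])
def ray(f,uv):
    k,d=K(f);p=cv2.undistortPoints(np.array([[uv]],float),k,d)[0,0]
    R=cv2.Rodrigues(np.array(f['rvec'],float))[0];t=np.array(f['tvec'],float).ravel()
    return -R.T@t,R.T@np.array([p[0],p[1],1.])
def onz(f,uv,z):
    o,r=ray(f,uv);return o+r*(z-o[2])/r[2]
def proj(f,P):
    k,d=K(f);return cv2.projectPoints(np.array(P,float).reshape(-1,3),np.array(f['rvec'],float),np.array(f['tvec'],float),k,d)[0].reshape(-1,2)
E
python3 - <<'E'
from h import *
import pickle
for n in('scene','top'):
    f=grab(n,n+'0.png');pickle.dump(f,open(n+'0.pkl','wb'))
    print(n,f['vfov'],f['cx'],f['cy'],f['k1'],ray(f,(320,240)))
print(arm.get_state())
E
```

```text
pics
scene 54.31512237889235 313.996475507992 237.70449087164982 -0.11791554917544925 (array([1.04859038, 0.47806158, 1.01488353]), array([-0.43865903, -0.41774544, -0.79577369]))
top 42.77768314447629 320.64393356764543 240.23902848499796 -0.11405174374362184 (array([0.28204982, 0.01764537, 1.59956027]), array([ 0.17977593, -0.00919724, -0.98366523]))
{'t': 0.1, 'q': array([ 1.43212095e+00,  3.59301634e-01,  1.11749074e-02, -3.07456138e-04,
       -1.22410100e+00, -2.88126138e-01]), 'qd': array([-0.00014728, -0.00235527,  0.00235926,  0.00048877,  0.0002721 ,
        0.00036469]), 'joint_efforts': array([-1.38142637e-03, -5.84163308e+01,  2.93750918e+01,  7.01547951e+00,
        1.01764739e-02, -4.57030808e-05]), 'eef_pos': array([0.27925347, 0.61405729, 0.22573602]), 'ee_rot': array([ 3.14013812e+00, -1.29647194e-04, -4.26906095e-01]), 'force': array([ 0.626284  , -0.25734165, -0.43816089]), 'moment': array([-0.02478633,  0.00532452, -0.01260443]), 'gripper_force': 0.0, 'width': 0.08753642733253733}
```

View pics/top0.png

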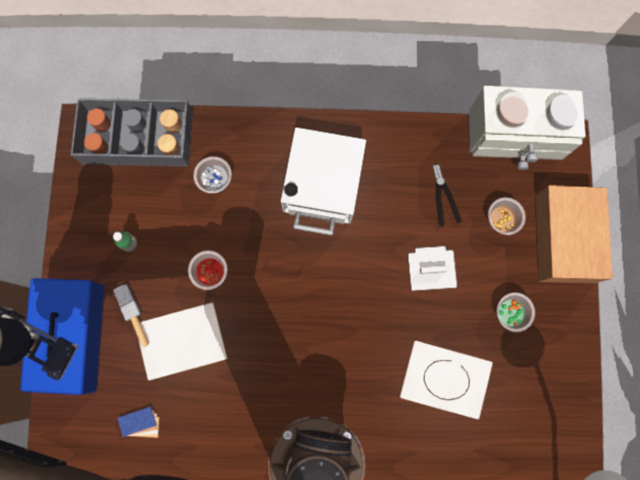

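View pics/scene0.png

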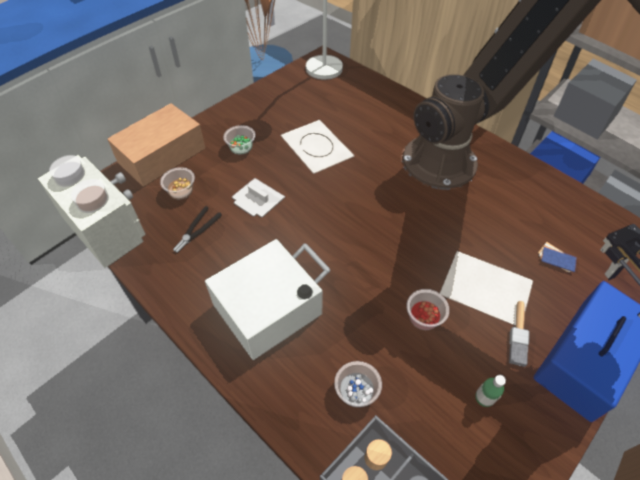

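The top view has up = +x and left = +y. The cabinet top is around (290–365, 130–225), the handle around (315, 225), the button at (291, 189) and the cover at (432, 268) on the right. In the scene view the cabinet is at (265, 300), the cover at (258, 196) and the handle at (312, 262).

Run:
```python
from h import *
import pickle
f=pickle.load(open('top0.pkl','rb'));g=pickle.load(open('scene0.pkl','rb'))
im=f['color'];hsv=cv2.cvtColor(im,cv2.COLOR_BGR2HSV)
a=cv2.resize(im[115:245,270:380],None,fx=5,fy=5,interpolation=cv2.INTER_CUBIC)[:, :550]
b=cv2.resize(im[235:300,395:470],None,fx=5,fy=5,interpolation=cv2.INTER_CUBIC)
c=np.zeros((600,800,3),np.uint8);c[:600,:420]=a[:600,60:480];c[:325,425:800]=b
cv2.imwrite('pics/crop1.png',c)
def poly(roi,z,thr=200,eps=0.03):
    x0,x1,y0,y1=roi;m=((hsv[...,2]>thr)&(hsv[...,1]<40)).astype(np.uint8)
    k=np.zeros_like(m);k[y0:y1,x0:x1]=m[y0:y1,x0:x1]
    ct=max(cv2.findContours(k,0,1)[0],key=cv2.contourArea)
    h=cv2.convexHull(ct);p=cv2.approxPolyDP(h,eps*cv2.arcLength(h,True),True)[:,0]
    P=np.array([onz(f,q,z) for q in p]);print(p.tolist(),P.round(4).tolist(),np.linalg.norm(P-np.roll(P,-1,0),axis=1).round(4))
for t in(190,220,240): poly((270,380,115,245),.114,t,.02)
for t in(180,210,235): poly((395,470,235,300),.005,t)
k=np.zeros(im.shape[:2],np.uint8);k[175:205,278:305]=hsv[175:205,278:305,2]<60
M=cv2.moments(k,True);uv=(M['m10']/M['m00'],M['m01']/M['m00']);print(uv,M['m00'],onz(f,uv,.128))
hs=cv2.cvtColor(g['color'],cv2.COLOR_BGR2HSV)
k=np.zeros(im.shape[:2],np.uint8);k[280:305,292:318]=hs[280:305,292:318,2]<60
M=cv2.moments(k,True);uv=(M['m10']/M['m00'],M['m01']/M['m00']);print(uv,M['m00'],onz(g,uv,.127))
```

```text
[[295, 128], [365, 140], [347, 222], [285, 211]] [[0.8428, 0.0759, 0.114], [0.8165, -0.1038, 0.114], [0.601, -0.0619, 0.114], [0.6241, 0.0928, 0.114]] [0.1816 0.2195 0.1564 0.2193]
[[296, 128], [365, 140], [352, 213], [281, 200]] [[0.8428, 0.0733, 0.114], [0.8165, -0.1038, 0.114], [0.6243, -0.0739, 0.114], [0.6519, 0.1038, 0.114]] [0.1791 0.1945 0.1799 0.1933]
[[296, 129], [364, 140], [351, 213], [282, 200]] [[0.8401, 0.0732, 0.114], [0.8164, -0.1012, 0.114], [0.6242, -0.0714, 0.114], [0.652, 0.1014, 0.114]] [0.1761 0.1945 0.175  0.1902]
[[451, 250], [456, 286], [413, 290], [409, 254], [427, 247]] [[0.5572, -0.3464, 0.005], [0.4613, -0.359, 0.005], [0.4478, -0.2447, 0.005], [0.5431, -0.2338, 0.005], [0.5633, -0.2819, 0.005]] [0.0967 0.1151 0.0959 0.0522 0.0648]
[[452, 251], [455, 286], [412, 289], [409, 254], [422, 248]] [[0.5545, -0.3491, 0.005], [0.4613, -0.3563, 0.005], [0.4503, -0.2421, 0.005], [0.5431, -0.2338, 0.005], [0.5602, -0.2685, 0.005]] [0.0936 0.1147 0.0931 0.0387 0.0808]
[[451, 251], [454, 286], [412, 288], [409, 254], [426, 248]] [[0.5545, -0.3464, 0.005], [0.4612, -0.3536, 0.005], [0.453, -0.2421, 0.005], [0.5431, -0.2338, 0.005], [0.5605, -0.2792, 0.005]] [0.0936 0.1119 0.0905 0.0487 0.0674]
(290.60377358490564, 189.0) 106.0 [0.67725755 0.08036959 0.128     ]Traceback (most recent call last):
  File "<stdin>", line 21, in <module>
ZeroDivisionError: float division by zero
```

View pics/crop1.png

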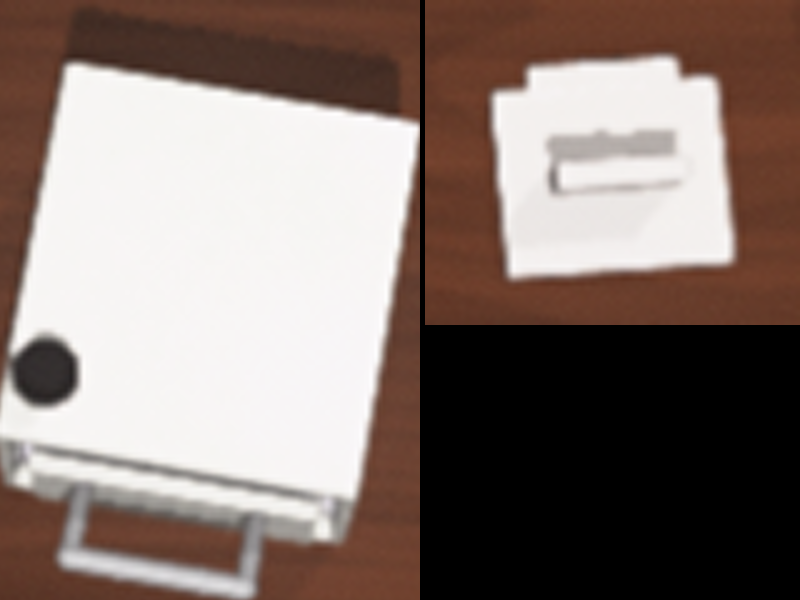

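The crop shows the cabinet top corners at full-image pixels (295.6, 127.4), (365.6, 139.4), (353, 214.4) and (282, 202.4), and the handle bar from (294.4, 227) to (332, 233.4). The cover's tongue points up, with its rib at about (519, 270). That matches the expected layout.

Run:
```python
from h import *
import pickle
f=pickle.load(open('top0.pkl','rb'))
C=np.array([onz(f,q,.114)[:2] for q in[(295.6,127.4),(365.6,139.4),(353,214.4),(282,202.4)]])
print(C.round(4),np.linalg.norm(C-np.roll(C,-1,0),axis=1))
for a,b,o in((1,0,-np.pi/2),(2,3,-np.pi/2),(3,0,0),(2,1,0)):
    d=C[a]*-1+C[b];print('yaw',np.arctan2(d[1],d[0])+o)
H=[onz(f,q,.094)[:2] for q in[(294.4,227),(332,233.4)]];print('handle',H,np.mean(H,0),np.linalg.norm(H[0]-H[1]))
# cover corners from crop (425+x,..): px=395+(x-425)/5, py=235+y/5
px=lambda x,y:(395+(x-425)/5,235+y/5)
V=[onz(f,px(*q),.005)[:2] for q in[(492,92),(718,77),(735,262),(511,277),(528,67),(678,57)]]
print('cover',np.round(V,4)); tong=(V[4]+V[5])/2;fr=(V[2]+V[3])/2
d=tong-fr;print(tong,fr,np.linalg.norm(d),'yaw',np.arctan2(d[1],d[0]),[np.arctan2(*(a-b)[::-1])-np.pi/2 for a,b in((V[0],V[1]),(V[3],V[2]))])
print('grip',fr+d*48/110)
R=[onz(f,px(*q),.033)[:2] for q in[(556,162),(685,155),(685,182),(558,192)]];print('rib',np.mean(R,0),np.round(R,4))
```

```text
[[ 0.8444  0.0744]
 [ 0.8181 -0.1053]
 [ 0.6208 -0.0765]
 [ 0.6459  0.1011]] [0.18162008 0.19947604 0.17933362 0.20035563]
yaw -0.14520688219684352
yaw -0.14037699984265806
yaw -0.13362288713698006
yaw -0.14504491456415536
handle [array([0.58834451, 0.06864272]), array([ 0.57492165, -0.02599215])] [0.58163308 0.02132528] 0.09558207213019365
cover [[ 0.5446 -0.2322]
 [ 0.5563 -0.3534]
 [ 0.4577 -0.3616]
 [ 0.4467 -0.2426]
 [ 0.5586 -0.2514]
 [ 0.5664 -0.3319]]
[ 0.56253774 -0.29167366] [ 0.45217848 -0.30211907] 0.11085247756870065 yaw 0.09436808058772532 [np.float64(0.09592595083485755), np.float64(0.09229849332192686)]
grip [ 0.50033525 -0.29756107]
rib [ 0.49956491 -0.29546894] [[ 0.5042 -0.2614]
 [ 0.5098 -0.3291]
 [ 0.4956 -0.329 ]
 [ 0.4886 -0.2624]]
```

Emit:
step_arm(
  rows=[
    [0.302,-0.593,0,-1.286,0.034],
    [0.302,-0.593,0,-1.286,0.034],
    [0.302,-0.593,0,-1.286,0.034],
    [0.302,-0.593,0,-1.286,0.034],
    [0.302,-0.593,0,-1.286,0.034],
    [0.302,-0.593,0,-1.286,0.034],
    [0.302,-0.593,0,-1.286,0.034],
    [0.302,-0.593,0,-1.286,0.034],
    [0.302,-0.593,0,-1.286,0.034],
    [0.302,-0.593,0,-1.286,0.034],
    [0.302,-0.593,0,-1.286,0.034],
    [0.302,-0.593,0,-1.286,0.034],
    [0.302,-0.593,0,-1.286,0.034],
    [0.302,-0.593,0,-1.286,0.034],
    [0.302,-0.593,0,-1.286,0.034],
    [0.302,-0.593,0,-1.286,0.034],
    [0.302,-0.593,0,-1.286,0.034],
  ],
  newtons=25,
)

```text
t: 1.8
eef_pos: [0.581, 0.0224, 0.2265]
ee_rot: [3.141, 0.0, -1.712]
force: [-1.0, 0.5, 0.4]
width: 0.034
gripper_force: 0.0
```

Run:
```python
from h import *
f=grab('wrist','w1.png');o,r=ray(f,(320,240));s=arm.get_state();print(s['eef_pos'],s['ee_rot'],s['q'],o,r,f['vfov'])
print(proj(f,[[.5816,.0213,.092],[.5884,.0686,.092],[.575,-.026,.092]]))
```

```text
[0.58101668 0.02257646 0.22666021] [-3.14156981e+00  2.00974544e-04 -1.71129938e+00] [ 3.74882075e-01  2.05797927e-01 -1.99919149e-01 -1.78076676e-04
 -1.16496033e+00 -5.15314834e-01] [ 0.57162026 -0.0437642   0.38476505] [ 0.03443554  0.2407645  -0.96997869] 70.68037101162587
[[319.24516376 231.69637898]
 [319.2488433  282.34134484]
 [319.00814001 176.92966629]]
```

View pics/w1.png

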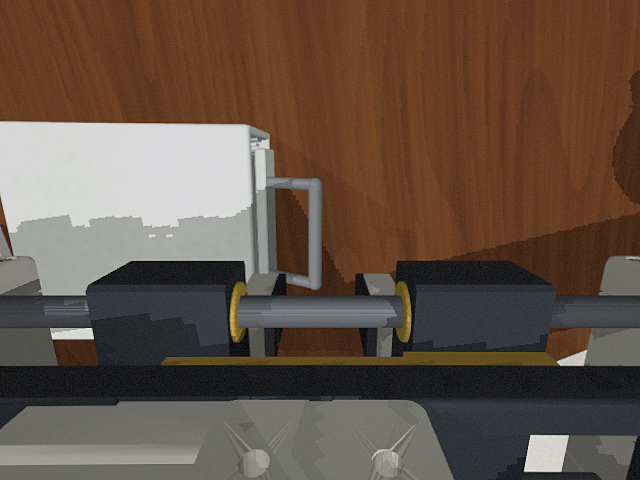

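The wrist view shows the handle bar at column 315, rows 180–287. The prediction was column 319, so it sits about 3 mm further in +x. I'll descend and grip it.

Emit:
step_arm(
  rows=[
    [0.003,-0.001,-0.05,0,0.034],
    [0.003,-0.001,-0.1,0,0.034],
    [0.003,-0.001,-0.14,0,0.034],
    [0.003,-0.001,-0.153,0,0.034],
    [0.003,-0.001,-0.153,0,0.034],
    [0.003,-0.001,-0.153,0,0.0],
    [0.003,-0.001,-0.153,0,0.0],
    [0.003,-0.001,-0.153,0,0.0],
    [0.003,-0.001,-0.153,0,0.0],
    [0.003,-0.001,-0.153,0,0.0],
  ],
  newtons=30,
)

```text
t: 2.85
eef_pos: [0.5856, 0.0207, 0.0753]
ee_rot: [-3.139, 0.001, -1.713]
force: [-0.5, 0.9, 6.8]
width: 0.0105
gripper_force: 30.0
```

Emit:
step_arm(
  rows=[
    [-0.01,0.0014,0,0,0],
    [-0.02,0.0028,0,0,0],
    [-0.03,0.0043,0,0,0],
    [-0.04,0.0057,0,0,0],
    [-0.05,0.0071,0,0,0],
    [-0.06,0.0086,0,0,0],
    [-0.07,0.01,0,0,0],
    [-0.08,0.0114,0,0,0],
    [-0.09,0.0129,0,0,0],
    [-0.1,0.0143,0,0,0],
    [-0.11,0.0157,0,0,0],
    [-0.115,0.0164,0,0,0],
    [-0.12,0.0171,0,0,0],
    [-0.122,0.0174,0,0,0],
    [-0.122,0.0174,0,0,0],
  ],
)

```text
t: 4.35
eef_pos: [0.4643, 0.039, 0.0752]
ee_rot: [-3.137, 0.003, -1.712]
force: [1.5, 3.0, 8.8]
width: 0.011
gripper_force: 30.0
```

Emit:
step_arm(
  rows=[
    [-0.002,0.0003,0,0,0],
    [-0.004,0.0006,0,0,0],
    [-0.005,0.0007,0,0,0],
    [-0.005,0.0007,0,0,0],
  ],
)

```text
t: 4.75
eef_pos: [0.4617, 0.0395, 0.0753]
ee_rot: [-3.134, 0.003, -1.711]
force: [16.2, -5.5, -3.4]
width: 0.0104
gripper_force: 30.0
```

Emit:
step_arm(
  rows=[
    [0.003,-0.0004,0,0,0],
    [0.006,-0.0008,0,0,0],
    [0.01,-0.0014,0,0,0],
    [0.01,-0.0014,0,0,0],
  ],
)

```text
t: 5.15
eef_pos: [0.4674, 0.0383, 0.0751]
ee_rot: [-3.141, 0.002, -1.713]
force: [-10.0, 9.1, 20.3]
width: 0.0111
gripper_force: 30.0
```

Emit:
step_arm(
  rows=[
    [-0.004,0.0006,0,0,0.034],
    [-0.004,0.0006,0,0,0.034],
    [-0.004,0.0006,0,0,0.034],
    [-0.004,0.0006,0.05,0,0.034],
    [-0.004,0.0006,0.1,0,0.05],
    [0.03,-0.334,0.15,1.807,0.087],
    [0.03,-0.334,0.15,1.807,0.087],
    [0.03,-0.334,0.15,1.807,0.087],
    [0.03,-0.334,0.15,1.807,0.087],
    [0.03,-0.334,0.15,1.807,0.087],
    [0.03,-0.334,0.15,1.807,0.087],
    [0.03,-0.334,0.15,1.807,0.087],
    [0.03,-0.334,0.15,1.807,0.087],
    [0.03,-0.334,0.15,1.807,0.087],
    [0.03,-0.334,0.15,1.807,0.087],
    [0.03,-0.334,0.15,1.807,0.087],
    [0.03,-0.334,0.15,1.807,0.087],
    [0.03,-0.334,0.15,1.807,0.087],
    [0.03,-0.334,0.15,1.807,0.087],
    [0.03,-0.334,0.15,1.807,0.087],
  ],
  newtons=12,
)

```text
t: 7.15
eef_pos: [0.497, -0.2968, 0.223]
ee_rot: [-3.141, 0.001, 0.09]
force: [0.2, -0.1, -0.3]
width: 0.0868
gripper_force: 0.0
```

Run:
```python
from h import *
import pickle
f=grab('top','t2.png');pickle.dump(f,open('top2.pkl','wb'));w=grab('wrist','w2.png');pickle.dump(w,open('w2.pkl','wb'))
s=arm.get_state();print(s['eef_pos'],s['ee_rot'],s['q'])
im=f['color'];a=cv2.resize(im[190:275,260:365],None,fx=6,fy=6,interpolation=cv2.INTER_CUBIC)
cv2.imwrite('pics/crop2.png',a); print(a.shape)
```

```text
[ 0.49718145 -0.29680783  0.22325021] [-3.14126597e+00  6.76392925e-04  9.06918762e-02] [-2.00661861e-01  2.04614211e-01 -2.09484583e-01 -1.29536290e-04
 -1.15743926e+00  1.86220203e+00]
(510, 630, 3)
```

View pics/crop2.png

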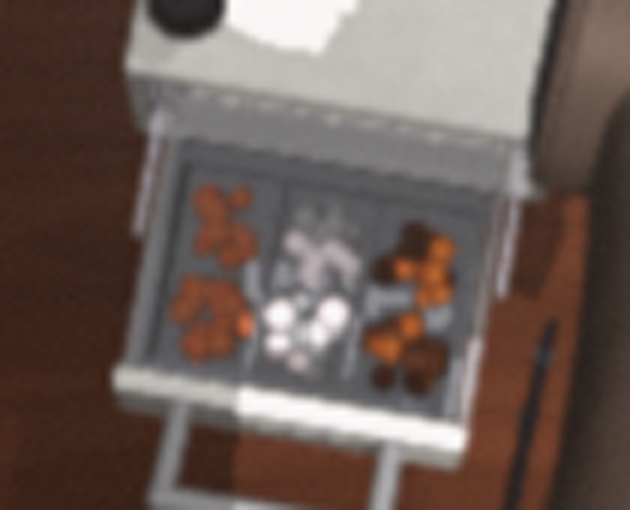

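View pics/w2.png

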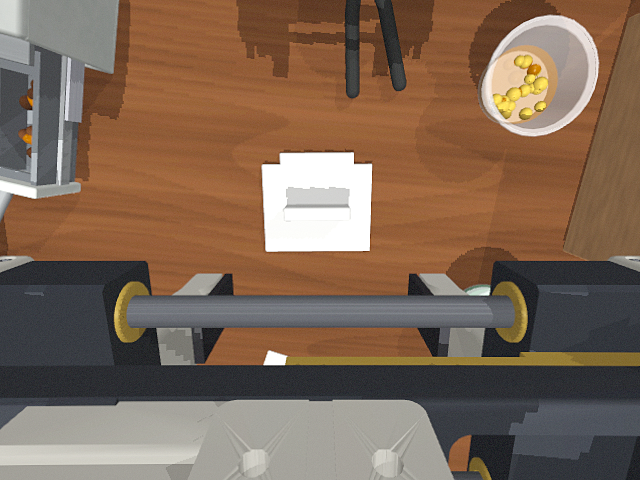

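Crop 2 shows the tray out and locked: the inner top edge of the panel runs (118, 368)–(465, 428) in the crop. The wrist view shows the cover's corners at (265, 251), (370, 250), (372, 164) and (262, 164), with the tongue edge from (280, 153) to (354, 153).

Run:
```python
from h import *
import pickle
f=pickle.load(open('top2.pkl','rb'));w=pickle.load(open('w2.pkl','rb'))
P=[onz(f,(260+x/6,190+y/6),.074)[:2] for x,y in((118,368),(465,428))]
d=P[0]-P[1];print('panel',np.round(P,4),np.mean(P,0),np.linalg.norm(d),np.arctan2(d[1],d[0])-np.pi/2)
m=(cv2.cvtColor(w['color'],cv2.COLOR_BGR2HSV)[...,1]<60)&(w['color'].min(2)>150)
k=np.zeros(m.shape,np.uint8);k[140:262,245:390]=m[140:262,245:390]
ct=max(cv2.findContours(k,0,1)[0],key=cv2.contourArea)[:,0].astype(float)
def fit(sel):
    l=cv2.fitLine(ct[sel].astype(np.float32),2,0,.01,.01).ravel();return l
fr=onz(w,(np.array([0,0])+[317.5,ct[(abs(ct[:,0]-317)<30)&(ct[:,1]>230)][:,1].mean()+.5]),.003)
sel=(abs(ct[:,1]-210)<35)
L=ct[sel&(ct[:,0]<290)];R=ct[sel&(ct[:,0]>350)]
top=ct[(abs(ct[:,0]-317)<30)&(ct[:,1]<165)][:,1].mean()-.5
print('L',L[:,0].mean(),'R',R[:,0].mean(),'top',top)
lm=np.mean([onz(w,p,.005) for p in L],0);rm=np.mean([onz(w,p,.005) for p in R],0)
print('front',fr,'tip',onz(w,(317,top),.005),lm,rm,np.linalg.norm((lm-rm)))
d=lm-rm;print('yaw',np.arctan2(d[1],d[0])-np.pi/2)
print('rib',[onz(w,q,.033) for q in((285,213.5),(350,213.5))])
```

```text
panel [[ 0.5287  0.1042]
 [ 0.5077 -0.0422]] [0.51818255 0.0310209 ] 0.14790349395467917 -0.14273996058756877
L 263.60869565217394 R 369.92753623188406 top 152.5
front [ 0.4547856  -0.29812766  0.003     ] tip [ 0.5644638  -0.28806145  0.005     ] [ 0.49671424 -0.2338504   0.005     ] [ 0.50728152 -0.35258847  0.005     ] 0.11920736305854343
yaw 0.08876272274320951
rib [array([ 0.50026329, -0.26044588,  0.033     ]), array([ 0.50625931, -0.32782652,  0.033     ])]
```

Emit:
step_arm(
  rows=[
    [0.0055,0.0025,-0.05,0,0.0876],
    [0.0055,0.0025,-0.1,0,0.0876],
    [0.0055,0.0025,-0.15,0,0.0876],
    [0.0055,0.0025,-0.19,0,0.0876],
    [0.0055,0.0025,-0.214,0,0.0876],
    [0.0055,0.0025,-0.214,0,0.0876],
    [0.0055,0.0025,-0.214,0,0.06],
    [0.0055,0.0025,-0.214,0,0.06],
    [0.0055,0.0025,-0.214,0,0.06],
    [0.0055,0.0025,-0.214,0,0.06],
    [0.0055,0.0025,-0.214,0,0.06],
  ],
  newtons=12,
)

```text
t: 8.35
eef_pos: [0.5031, -0.2944, 0.0099]
ee_rot: [3.141, -0.001, 0.094]
force: [0.1, 0.9, 1.4]
width: 0.0701
gripper_force: 12.0
```

Emit:
step_arm(
  rows=[
    [0,0,0.03,0,0.06],
    [0,0,0.07,0,0.06],
    [0,0,0.12,0,0.06],
    [0,0.03,0.16,0,0.06],
    [0.0486,0.32,0.16,-0.236,0.06],
    [0.0486,0.32,0.16,-0.236,0.06],
    [0.0486,0.32,0.16,-0.236,0.06],
    [0.0486,0.32,0.16,-0.236,0.06],
    [0.0486,0.32,0.16,-0.236,0.06],
    [0.0486,0.32,0.16,-0.236,0.06],
    [0.0486,0.32,0.16,-0.236,0.06],
    [0.0486,0.32,0.16,-0.236,0.06],
  ],
)

```text
t: 9.55
eef_pos: [0.5513, 0.0269, 0.1693]
ee_rot: [3.141, 0.001, -0.139]
force: [0.7, -1.3, -2.0]
width: 0.0699
gripper_force: 12.0
```

Run:
```python
from h import *
import pickle
w=grab('wrist','w3.png');pickle.dump(w,open('w3.pkl','wb'))
s=arm.get_state();print(s['eef_pos'],s['ee_rot'],s['width'],s['force'])
c,sn=np.cos(-.142),np.sin(-.142);X=np.array([c,sn,0]);Y=np.array([-sn,c,0]);B=np.array([.621,.0157,.071])
print(proj(w,[B+.052*Y,B-.052*Y,B+.064*Y-[0,0,.005],B-.064*Y-[0,0,.005]]))
```

```text
[0.55107702 0.02586282 0.16934429] [ 3.14135732e+00  6.60108934e-04 -1.40842127e-01] 0.07013239122498775 [-0.91296104 -1.00880828 -1.91667774]
[[249.78882748 147.97680645]
 [392.20339776 148.20315221]
 [234.99192363 148.05498237]
 [406.93831255 148.328264  ]]
```

View pics/w3.png

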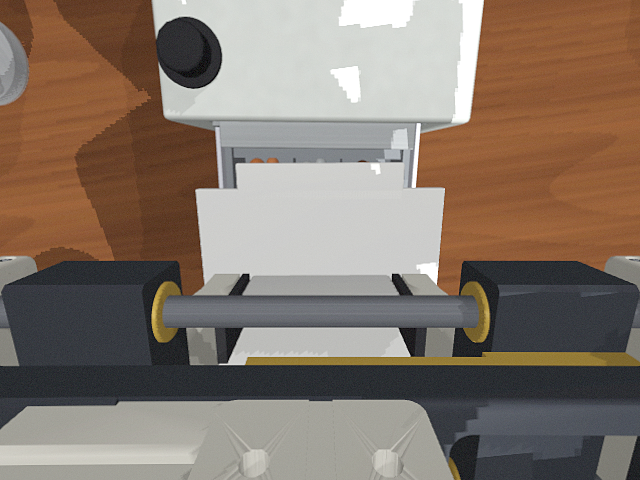

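The wrist view shows the bar's front edge at row 149 (predicted 148) and the tray's inner walls at columns ~235 and ~404. The cover's tongue spans columns 236–407, so it is centred. I'll lower it so the front part meets the panel and the cover tilts in the pads.

Emit:
step_arm(
  rows=[
    [0,0,-0.04,0,0.06],
    [0,0,-0.07,0,0.06],
    [0,0,-0.08,0,0.06],
    [0,0,-0.083,0,0.06],
    [0,0,-0.085,0,0.06],
    [0,0,-0.0865,0,0.06],
    [0,0,-0.088,0,0.06],
    [0,0,-0.089,0,0.06],
    [0,0,-0.09,0,0.06],
    [0,0,-0.0905,0,0.06],
  ],
)

```text
t: 10.6
eef_pos: [0.5524, 0.0258, 0.0797]
ee_rot: [-3.141, -0.002, -0.142]
force: [3.3, -2.0, 1.9]
width: 0.0695
gripper_force: 12.0
```

```bash
cat > tip.py <<'E'
from h import *
import sys
w=grab('wrist',sys.argv[1]);s=arm.get_state();p=s['eef_pos'];print(p,s['ee_rot'],s['width'],s['force'])
X=np.array([.990,-.1415,0]);Y=np.array([.1415,.990,0]);A=p+[0,0,.019]
for deg in(0,4,6,8,10,12,14,16):
    t=np.radians(deg);c,n=np.cos(t),np.sin(t);h=.024
    q=lambda u,v,y:A+X*(u*c-v*n)+Y*y-np.array([0,0,v*c+u*n])
    print(deg,proj(w,[q(.062,h,.04),q(.062,h,-.04),q(.05,h,.06),q(.05,h,-.06)]).round(0).tolist(),'tip z',(q(.062,h+.005,0)[2]).round(4))
B=np.array([.621,.0157,.071]);print('bar',proj(w,[B+.052*Y,B-.052*Y]).round(0).tolist(), 'axis to bar',(B-A)@X)
E
python3 tip.py w4.png
```

```text
[0.55217084 0.02581176 0.07943154] [-3.14109454e+00 -1.26523093e-03 -1.41579348e-01] 0.0697609344054913 [ 2.93956255 -2.72490341  2.22153563]
0 [[234.0, 164.0], [404.0, 164.0], [194.0, 190.0], [444.0, 190.0]] tip z 0.0694
4 [[236.0, 168.0], [401.0, 168.0], [197.0, 193.0], [441.0, 193.0]] tip z 0.0652
6 [[237.0, 170.0], [400.0, 170.0], [198.0, 194.0], [440.0, 194.0]] tip z 0.0631
8 [[238.0, 172.0], [399.0, 172.0], [199.0, 196.0], [438.0, 196.0]] tip z 0.0611
10 [[240.0, 174.0], [398.0, 174.0], [201.0, 198.0], [437.0, 198.0]] tip z 0.0591
12 [[241.0, 176.0], [397.0, 176.0], [202.0, 200.0], [436.0, 200.0]] tip z 0.0572
14 [[242.0, 179.0], [396.0, 179.0], [203.0, 202.0], [435.0, 202.0]] tip z 0.0553
16 [[243.0, 181.0], [395.0, 181.0], [204.0, 204.0], [434.0, 204.0]] tip z 0.0535
bar [[210.0, 148.0], [429.0, 148.0]] axis to bar 0.06957168634712366
```

View pics/w4.png

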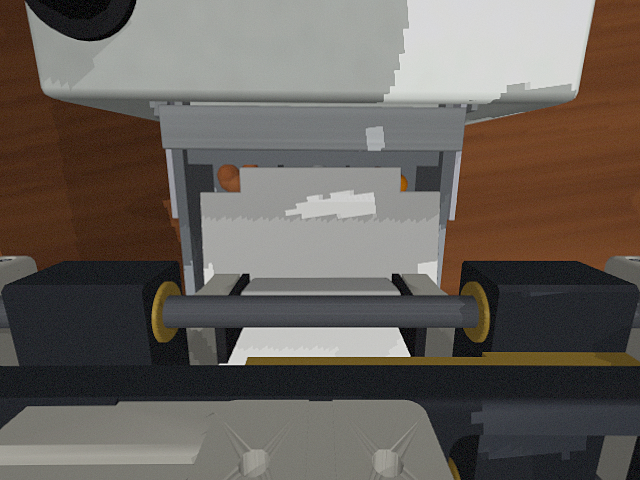

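The tongue's edge is at row 167.5 (columns 241–401) and the body corners are at row 192. From the widths that is a tilt of about 8°, with the tip some 10 mm before the bar, whose edge is at row 149. I'll raise slightly and slide it under.

Emit:
step_arm(
  rows=[
    [0,0,0.0015,0,0.06],
    [0.003,-0.0004,0.0017,0,0.06],
    [0.006,-0.0009,0.0017,0,0.06],
    [0.009,-0.0013,0.0017,0,0.06],
    [0.011,-0.0016,0.0017,0,0.06],
    [0.013,-0.0019,0.0017,0,0.06],
    [0.015,-0.0021,0.0017,0,0.06],
    [0.017,-0.0024,0.0017,0,0.06],
    [0.017,-0.0024,0.0017,0,0.06],
  ],
)

```text
t: 11.55
eef_pos: [0.5688, 0.0231, 0.0807]
ee_rot: [3.141, -0.0, -0.142]
force: [-0.2, -0.4, -1.5]
width: 0.0701
gripper_force: 12.0
```

```bash
python3 tip.py w5.png
```

```text
[0.56870968 0.02310929 0.08074483] [ 3.14152682e+00 -1.59225199e-04 -1.41878509e-01] 0.06989734923147661 [ 0.65228269  0.41860614 -1.85939645]
0 [[234.0, 164.0], [404.0, 164.0], [193.0, 190.0], [444.0, 189.0]] tip z 0.0707
4 [[236.0, 168.0], [401.0, 167.0], [196.0, 193.0], [441.0, 192.0]] tip z 0.0665
6 [[237.0, 170.0], [400.0, 169.0], [198.0, 194.0], [440.0, 194.0]] tip z 0.0644
8 [[238.0, 172.0], [399.0, 172.0], [199.0, 196.0], [439.0, 196.0]] tip z 0.0624
10 [[239.0, 174.0], [398.0, 174.0], [200.0, 198.0], [437.0, 198.0]] tip z 0.0604
12 [[240.0, 176.0], [397.0, 176.0], [201.0, 200.0], [436.0, 200.0]] tip z 0.0585
14 [[241.0, 178.0], [396.0, 178.0], [203.0, 202.0], [435.0, 202.0]] tip z 0.0566
16 [[242.0, 181.0], [395.0, 181.0], [204.0, 204.0], [434.0, 204.0]] tip z 0.0548
bar [[212.0, 183.0], [425.0, 183.0]] axis to bar 0.052815826827983886
```

View pics/w5.png

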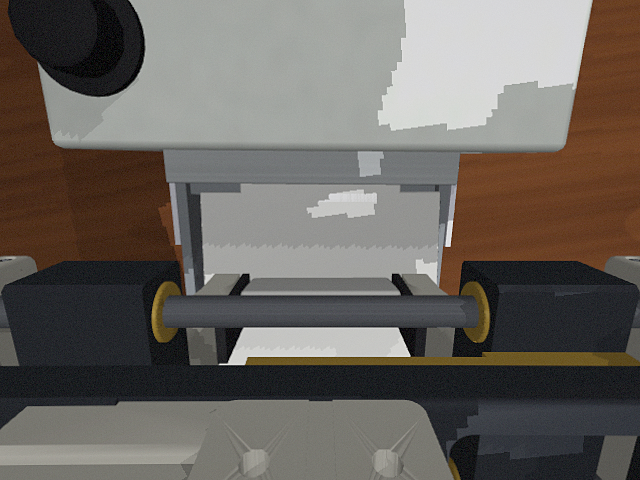

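The tongue is now under the bar, whose edge is at row 183, with the body shoulders just in front of it and no contact force. Next I'll go in a little further, then swing the front edge down while easing back.

Emit:
step_arm(
  rows=[
    [0.0015,-0.0002,0,0,0.06],
    [0.003,-0.0004,0,0,0.06],
    [0.003,-0.0004,-0.002,0,0.06],
    [0.003,-0.0004,-0.0035,0,0.06],
    [0.0028,-0.0004,-0.005,0,0.06],
    [0.0022,-0.0003,-0.0065,0,0.06],
    [0.0015,-0.0002,-0.008,0,0.06],
    [0.0008,-0.0001,-0.0095,0,0.06],
    [0.0003,0,-0.0108,0,0.06],
    [0,0,-0.0115,0,0.06],
    [0,0,-0.0115,0,0.06],
  ],
)

```text
t: 12.7
eef_pos: [0.5691, 0.0237, 0.0694]
ee_rot: [-3.141, -0.001, -0.141]
force: [1.3, 5.2, 1.5]
width: 0.0698
gripper_force: 12.0
```

```bash
python3 tip.py w6.png
```

```text
[0.56915513 0.02369015 0.06943013] [-3.14083901e+00 -1.13516825e-03 -1.41541447e-01] 0.070007812301145 [2.00601581 5.66148976 1.16937724]
0 [[234.0, 164.0], [404.0, 164.0], [193.0, 189.0], [444.0, 189.0]] tip z 0.0594
4 [[236.0, 167.0], [401.0, 167.0], [196.0, 192.0], [441.0, 192.0]] tip z 0.0552
6 [[237.0, 169.0], [400.0, 169.0], [198.0, 194.0], [440.0, 194.0]] tip z 0.0531
8 [[238.0, 171.0], [399.0, 171.0], [199.0, 196.0], [439.0, 196.0]] tip z 0.0511
10 [[239.0, 174.0], [398.0, 173.0], [200.0, 198.0], [437.0, 197.0]] tip z 0.0491
12 [[240.0, 176.0], [397.0, 176.0], [201.0, 200.0], [436.0, 199.0]] tip z 0.0472
14 [[241.0, 178.0], [396.0, 178.0], [203.0, 201.0], [435.0, 201.0]] tip z 0.0453
16 [[242.0, 181.0], [395.0, 181.0], [204.0, 204.0], [434.0, 203.0]] tip z 0.0435
bar [[206.0, 185.0], [433.0, 185.0]] axis to bar 0.05245702882798406
```

View pics/w6.png

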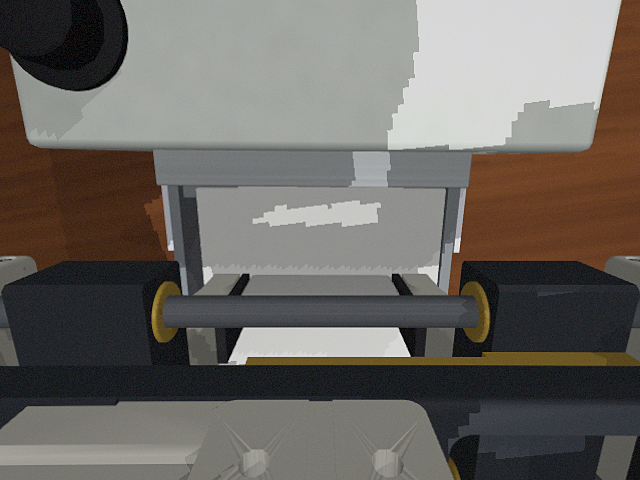

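The cover's width at the bar now spans columns 196–444, which matches lying flat. That was my last picture; from here I'll check by numbers. I'll release, then press the front part of the plate down with closed fingers.

Emit:
step_arm(
  rows=[
    [0,0,0.0005,0,0.08],
    [0,0,0.0005,0,0.08],
    [0,0,0.02,0,0.08],
    [0,0,0.05,0,0.08],
    [-0.0267,0.0038,0.05,0,0],
    [-0.0267,0.0038,0.05,0,0],
    [-0.0267,0.0038,0.05,0,0],
    [-0.0267,0.0038,0.05,0,0],
    [-0.0267,0.0038,0.05,0,0],
    [-0.0267,0.0038,0.03,0,0],
    [-0.0267,0.0038,0.01,0,0],
    [-0.0267,0.0038,0.003,0,0],
    [-0.0267,0.0038,0.0,0,0],
  ],
)

```text
t: 14.05
eef_pos: [0.5415, 0.0267, 0.0683]
ee_rot: [3.14, 0.002, -0.142]
force: [-0.5, -0.3, 0.5]
width: 0.0136
gripper_force: 0.0
```

Emit:
step_arm(
  rows=[
    [0,0,-0.001,0,0],
    [0,0,-0.002,0,0],
    [0,0,-0.003,0,0],
    [0,0,-0.004,0,0],
    [0,0,-0.005,0,0],
    [0,0,-0.005,0,0],
  ],
)

```text
t: 14.65
eef_pos: [0.5422, 0.0271, 0.0653]
ee_rot: [-3.141, -0.001, -0.141]
force: [-2.4, -0.1, 7.2]
width: 0.0005
gripper_force: 3.6
```

Emit:
step_arm(
  rows=[
    [0,0,0.05,0,0],
    [0,0,0.1,0,0],
    [0.138,0.053,0.11,0,0],
    [0.138,0.053,0.11,0,0],
    [0.138,0.053,0.11,0,0],
    [0.138,0.053,0.11,0,0],
    [0.138,0.053,0.11,0,0],
    [0.138,0.053,0.08,0,0],
    [0.138,0.053,0.067,0,0],
    [0.138,0.053,0.061,0,0],
    [0.138,0.053,0.056,0,0],
    [0.138,0.053,0.055,0,0],
    [0.138,0.053,0.055,0,0],
  ],
)

```text
t: 15.95
eef_pos: [0.6797, 0.0797, 0.1202]
ee_rot: [3.141, -0.0, -0.142]
force: [-2.6, -2.0, 4.8]
width: 0.0003
gripper_force: 2.6
```

Emit:
step_arm(
  rows=[
    [0,0,-0.001,0,0],
    [0,0,-0.001,0,0],
    [0,0,-0.001,0,0],
    [0,0,-0.001,0,0],
    [0,0,-0.001,0,0],
    [0,0,-0.001,0,0],
    [0,0,-0.001,0,0],
    [0,0,-0.001,0,0],
    [0,0,-0.001,0,0],
    [0,0,-0.001,0,0],
    [0,0,-0.001,0,0],
    [0,0,-0.001,0,0],
    [0,0,-0.001,0,0],
    [0,0,-0.001,0,0],
    [0,0,-0.001,0,0],
    [0,0,-0.001,0,0],
  ],
)

```text
t: 17.55
eef_pos: [0.68, 0.0798, 0.1194]
ee_rot: [-3.141, -0.001, -0.142]
force: [-3.0, -1.7, 5.6]
width: 0.0006
gripper_force: 2.7
```

```bash
cat > cmp.py <<'E'
from h import *
import sys,pickle
# panel top as bright strip along the tray axis in the top view: brightness profile at z .074 (y offset +-0.03)
s=arm.get_state();print(s['eef_pos'],s['force'])
X=np.array([.990,-.1415,0]);Y=np.array([.1415,.990,0]);F=np.array([.6334,.0123,0])
for f in (grab('top',sys.argv[1]),):
  g=cv2.cvtColor(f['color'],cv2.COLOR_BGR2GRAY).astype(np.float32)
  for yo in(-.03,0,.03):
    u=np.arange(-.19,.01,.004)
    p=proj(f,[F+X*a+Y*yo+[0,0,.09] for a in u]).astype(np.float32)
    v=cv2.remap(g,p[:,0].reshape(1,-1),p[:,1].reshape(1,-1),1)[0]
    print(yo,' '.join(f'{int(a*1000)}:{int(b)}' for a,b in zip(u,v)))
E
python3 cmp.py t7.png
```

```text
[0.68002247 0.07983586 0.11940284] [-2.98715991 -1.73385812  5.61772783]
-0.03 -190:82 -186:82 -182:80 -178:79 -174:80 -169:74 -165:72 -161:74 -157:74 -153:77 -149:76 -145:74 -141:75 -137:75 -133:79 -129:79 -125:80 -121:77 -117:78 -113:89 -109:175 -105:228 -101:194 -97:107 -93:73 -89:72 -85:72 -81:73 -77:74 -73:93 -69:139 -65:187 -61:243 -57:250 -53:230 -49:234 -45:242 -41:242 -37:242 -33:242 -29:242 -25:243 -21:242 -17:242 -13:229 -9:188 -5:234 -1:244 2:237 6:236
0 -190:81 -186:78 -182:77 -178:77 -174:77 -169:76 -165:73 -161:70 -157:70 -153:66 -149:69 -145:74 -141:75 -137:77 -133:78 -129:78 -125:78 -121:80 -117:78 -113:86 -109:168 -105:226 -101:196 -97:108 -93:71 -89:70 -85:71 -81:73 -77:70 -73:86 -69:138 -65:184 -61:240 -57:251 -53:225 -49:210 -45:241 -41:242 -37:242 -33:242 -29:242 -25:242 -21:242 -17:242 -13:226 -9:185 -5:234 -1:243 2:239 6:237
0.03 -190:74 -186:81 -182:81 -178:76 -174:74 -169:72 -165:70 -161:72 -157:73 -153:72 -149:71 -145:74 -141:75 -137:76 -133:78 -129:79 -125:78 -121:77 -117:78 -113:86 -109:171 -105:225 -101:200 -97:111 -93:69 -89:69 -85:69 -81:66 -77:67 -73:85 -69:137 -65:180 -61:238 -57:251 -53:228 -49:211 -45:240 -41:242 -37:242 -33:242 -29:242 -25:242 -21:242 -17:243 -13:233 -9:191 -5:228 -1:239 2:222 6:173
```

Emit:
step_arm(
  rows=[
    [0,0,0.03,0,0],
    [0,0,0.06,0,0],
    [-0.186,-0.047,0.06,0,0],
    [-0.186,-0.047,0.06,0,0],
    [-0.186,-0.047,0.06,0,0],
    [-0.186,-0.047,0.06,0,0],
    [-0.186,-0.047,0.06,0,0],
    [-0.186,-0.047,0.06,0,0],
    [-0.186,-0.047,0.06,0,0],
    [-0.186,-0.047,0.01,0,0],
    [-0.186,-0.047,-0.03,0,0],
    [-0.186,-0.047,-0.039,0,0],
    [-0.186,-0.047,-0.039,0,0],
  ],
)

```text
t: 18.9
eef_pos: [0.4938, 0.0328, 0.0781]
ee_rot: [3.139, 0.003, -0.142]
force: [-0.4, 0.1, 0.4]
width: 0.0005
gripper_force: 0.0
```

```bash
python3 cmp.py t8.png | sed -n '1p;4p'
```

```text
[0.49382979 0.03280232 0.07805418] [-0.42524268  0.08595352  0.40209711]
0.03 -190:70 -186:76 -182:78 -178:73 -174:54 -169:47 -165:52 -161:58 -157:58 -153:63 -149:69 -145:73 -141:77 -137:81 -133:81 -129:69 -125:62 -121:94 -117:101 -113:74 -109:72 -105:76 -101:70 -97:66 -93:69 -89:66 -85:66 -81:66 -77:66 -73:66 -69:65 -65:66 -61:66 -57:67 -53:67 -49:67 -45:67 -41:67 -37:67 -33:68 -29:69 -25:67 -21:67 -17:66 -13:65 -9:66 -5:63 -1:70 2:93 6:111
```

Emit:
step_arm(
  rows=[
    [0.01,-0.0014,0,0,0],
    [0.016,-0.0023,0,0,0],
    [0.021,-0.003,0,0,0],
    [0.026,-0.0037,0,0,0],
    [0.031,-0.0044,0,0,0],
    [0.036,-0.0051,0,0,0],
    [0.041,-0.0058,0,0,0],
    [0.046,-0.0066,0,0,0],
    [0.051,-0.0073,0,0,0],
    [0.056,-0.008,0,0,0],
    [0.061,-0.0087,0,0,0],
    [0.066,-0.0094,0,0,0],
    [0.07,-0.01,0,0,0],
    [0.074,-0.0106,0,0,0],
    [0.077,-0.011,0,0,0],
    [0.077,-0.011,0,0,0],
  ],
)

```text
t: 20.55
eef_pos: [0.5716, 0.0222, 0.0793]
ee_rot: [-3.141, -0.001, -0.142]
force: [-0.2, -0.4, 0.4]
width: 0.0001
gripper_force: 0.0
```

Emit:
step_arm(
  rows=[
    [0.002,-0.0003,0,0,0],
    [0.004,-0.0006,0,0,0],
    [0.006,-0.0009,0,0,0],
    [0.008,-0.0011,0,0,0],
    [0.008,-0.0011,0,0,0],
  ],
)

```text
t: 21.05
eef_pos: [0.5746, 0.0213, 0.0789]
ee_rot: [3.141, 0.007, -0.143]
force: [-17.3, 8.2, 12.4]
width: 0.0006
gripper_force: 9.4
```

Emit:
step_arm(
  rows=[
    [0.002,-0.0003,0,0,0],
    [0.003,-0.0004,0,0,0],
    [0.003,-0.0004,0,0,0],
  ],
)

```text
t: 21.35
eef_pos: [0.5747, 0.021, 0.0787]
ee_rot: [3.14, 0.012, -0.143]
force: [-28.6, 13.3, 22.1]
width: 0.0005
gripper_force: 15.1
```

Emit:
step_arm(
  rows=[
    [-0.01,0.0014,0,0,0],
    [-0.03,0.004,0,0,0],
    [-0.03,0.004,0.05,0,0],
    [-0.03,0.004,0.1,0,0],
    [-0.06,0.25,0.15,0,0],
    [-0.06,0.25,0.15,0,0],
    [-0.06,0.25,0.15,0,0],
    [-0.06,0.25,0.15,0,0],
    [-0.06,0.25,0.15,0,0],
    [-0.06,0.25,0.15,0,0],
    [-0.06,0.25,0.15,0,0],
    [-0.06,0.25,0.15,0,0],
  ],
)

```text
t: 22.55
eef_pos: [0.5217, 0.2699, 0.229]
ee_rot: [3.141, 0.0, -0.142]
force: [-0.1, -0.4, -0.8]
width: 0.0008
gripper_force: 0.0
```

```bash
python3 cmp.py t9.png
python3 - <<'E'
from h import *
# wrist-free check: same profile on the initial frame for reference
import pickle
f=pickle.load(open('top0.pkl','rb'));X=np.array([.990,-.1415,0]);Y=np.array([.1415,.990,0]);F=np.array([.6334,.0123,0])
g=cv2.cvtColor(f['color'],cv2.COLOR_BGR2GRAY).astype(np.float32);g9=cv2.cvtColor(cv2.imread('pics/t9.png'),cv2.COLOR_BGR2GRAY).astype(np.float32)
u=np.arange(-.07,.01,.002)
for yo in(-.03,0,.03):
  p=proj(f,[F+X*a+Y*yo+[0,0,.09] for a in u]).astype(np.float32)
  for q in(g,g9):print(yo,' '.join(f'{round(a*1000)}:{int(b)}' for a,b in zip(u,cv2.remap(q,p[:,0].reshape(1,-1),p[:,1].reshape(1,-1),1)[0])))
E
```

```text
[0.52174495 0.26994438 0.22898287] [-0.09314438 -0.44752889 -0.81529379]
-0.03 -190:72 -186:72 -182:71 -178:70 -174:71 -169:65 -165:61 -161:63 -157:64 -153:67 -149:67 -145:66 -141:67 -137:72 -133:75 -129:76 -125:75 -121:73 -117:74 -113:74 -109:74 -105:70 -101:68 -97:65 -93:63 -89:63 -85:62 -81:64 -77:62 -73:62 -69:62 -65:63 -61:66 -57:69 -53:71 -49:119 -45:207 -41:203 -37:130 -33:75 -29:72 -25:77 -21:80 -17:146 -13:149 -9:141 -5:164 -1:221 2:236 6:229
0 -190:71 -186:69 -182:69 -178:67 -174:67 -169:67 -165:63 -161:63 -157:64 -153:63 -149:65 -145:71 -141:67 -137:67 -133:68 -129:68 -125:69 -121:70 -117:69 -113:68 -109:67 -105:64 -101:65 -97:61 -93:61 -89:60 -85:61 -81:63 -77:60 -73:60 -69:64 -65:64 -61:66 -57:71 -53:70 -49:80 -45:123 -41:159 -37:121 -33:79 -29:74 -25:68 -21:67 -17:108 -13:128 -9:144 -5:162 -1:218 2:237 6:230
0.03 -190:66 -186:71 -182:73 -178:68 -174:64 -169:59 -165:55 -161:58 -157:60 -153:70 -149:69 -145:69 -141:67 -137:66 -133:69 -129:69 -125:69 -121:68 -117:67 -113:64 -109:62 -105:60 -101:60 -97:59 -93:58 -89:60 -85:61 -81:57 -77:57 -73:61 -69:60 -65:52 -61:48 -57:48 
[... 1154 characters left out ...]
:68 -24:67 -22:67 -20:79 -18:108 -16:126 -14:128 -12:129 -10:144 -8:154 -6:162 -4:179 -2:218 0:236 2:237 4:230 6:230 8:236
0.03 -70:64 -68:64 -66:64 -64:67 -62:67 -60:67 -58:75 -56:100 -54:153 -52:191 -50:211 -48:208 -46:183 -44:142 -42:103 -40:78 -38:74 -36:75 -34:76 -32:76 -30:75 -28:73 -26:71 -24:72 -22:77 -20:89 -18:110 -16:131 -14:149 -12:157 -10:178 -8:209 -6:236 -4:242 -2:239 0:210 2:168 4:137 6:188 8:223
0.03 -70:60 -68:57 -66:52 -64:49 -62:48 -60:48 -58:48 -56:49 -54:51 -52:54 -50:67 -48:89 -46:111 -44:129 -42:135 -40:128 -38:108 -36:80 -34:63 -32:55 -30:52 -28:52 -26:51 -24:50 -22:52 -20:63 -18:86 -16:102 -14:105 -12:99 -10:97 -8:96 -6:98 -4:108 -2:137 0:158 2:170 4:177 6:205 8:228
```

```bash
python3 -c "
from station import arm
print(arm.job_done())"
```

```text
the job is handed in; nothing more can be done
None
```

I handed the job in at about 22.6 s: tray pulled out and locked, cover hooked under the bar and pressed flat, tray released and pushed to its stop (the handle measured fully home); with the tray shut I couldn't see the cover to recheck that it is still seated.

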